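Reject the loose lens carrier by rocking its arm

ROBOT

A 6-joint arm with a two-finger parallel gripper is mounted at the origin on the work surface. World frame = base frame: x ahead of the robot, y to its left, z up, the work surface at z = 0. Lengths are in m, angles in rad, forces in N, time in s.
With the tool pointing down it reaches from about 0.375 to 0.825 m from the base axis. Payload 5.5 kg.
Tool frame: the origin (TCP) lies at the very end of the fingers, on their centre line; the grasp point (between the pads) lies 19 mm behind it (ctrl.grasp_offset is the distance from the TCP to the grasp point, in m); z points along the fingers, y is the line along which they close (so a half turn about z gives the same grasp; the last joint's range is limited). The gripper opens to 85 mm and grips with 20 to 120 N. Pads are 22 mm wide; open, the fingers measure 114 mm over their backs; the gripper's body (76 mm by 85 mm) begins 54 mm behind the grasp point. The pads swing forward as they close: fully open they stand 13 mm farther back than shut.
Start: joints at [-1.151, 0.314, -0.047, 1.21, 0, 1.571], TCP at [0.245, -0.548, 0.231] pointing down, gripper open.
Joint ranges: [-2.67, 2.67], [-0.69, 1.73], [-1.03, 1.25], [-2.08, 2.16], [-1.42, 1.45], [-3.14, 3.14]. Speed limits (rad/s): [2.39, 2.39, 3.01, 3.14, 3.14, 3.14].

INTERFACE

Orientations are given as a unit quaternion [w, x, y, z].
In Python, from cell import state, optics, ctrl gives the robot as it stands.
- The arm moves only by the tool send_rows, never from a script. Its argument "steps" is a list that holds one entry, the list of rows, each a list of 6 numbers: the shift along the world's x, y, z in m, then the turn, a rotation vector about the world's x, y, z in rad. A call has 1 to 8 rows; each row shifts and turns the commanded pose from where the row before left it; what a row does not reach is not made up. A row lasts 1/10 s, in which the tool goes at most 50 mm and 8.59 degrees, less where a joint would pass 70% of its speed; a pose out of reach is approached as far as the arm can. A call is refused whole if a number of a shift passes 0.05 or a number of a turn 0.15, either way. A call with a gripper value outside its range is refused whole. "fingers" is the closure, from -1 (fully open) to 1 (shut), so that 0 is half open, set as the call begins (left out, the last holds). The fingers move at their own pace and stop on an object; the grip force is fixed at half the most. Time passes only in rows, so rows that do not move let the fingers close. It gives the time, the measured TCP pose, the force, the opening and the grip force at its end, in the units of the state.
- state(): the state, without advancing time (a new reading comes with each control period).
- optics.capture(name): name is "scene" or "top" or "wrist"; returns (picture, depth): 420x560x3 uint8, red, green, blue; 420x560 float32, m along the optical axis (not along the pixel's ray), 0 where there is no reading.
- optics.camera_info(name): a dict with "intrinsics" (3x3 intrinsics, pixels), "xyz" and "rotation" of the camera in the world. Camera axes: x right, y down, z forward; pixel columns grow to the right and rows downward; lengths in m; the calibration is good to about 2 mm. The wrist camera is an equidistant fisheye: a pixel r from the principal point sees the ray r / f radians off the axis. A picture is of the moment at which its call begins: read the wrist's pose just before it. camera_info takes no time and is no camera call; for the wrist camera it gives the pose at the moment of the call.
- ctrl.finish_job(): hands the job in; it is judged then, once.
The state is a dict: "time": time; "joint_positions": joint angles; "dq": joint speeds; "effort": joint torques, N m; "position": TCP position; "eef_rot": TCP orientation; "wrist_force": force on the tool from outside, world axes, zero at the start; "torque": the same for the moment, N m; "width": opening from 0.0 (shut) to 1.0 (fully open); "gripper_force": force on a finger pad.
Only numpy, scipy, OpenCV 4.12 (cv2) and the standard library are available. Lean on these libraries where they do the work, as an engineer would, in place of code of your own. Each camera call takes 0.05 s, during which the arm holds its last target. There are 200 camera calls.

TASK

Two swing-arm lens carriers from the microscopes need checking for play: stand both in the pockets of the holding fixture, arms pointing away from the robot, and let go of them. Then rock each arm by its thumb pin, first to the left as far as it goes and then to the right as far as it goes, the carrier in the left pocket first and then the one in the right pocket. Take out the carrier whose arm has the large play and stand it upright in the grey reject tray, set down rather than dropped; leave the sound one seated in its pocket, and do not disturb the other things on the bench.

Things in the scene. Friction and masses are not known exactly. Their poses are not given: they have to be found in the camera images.
- unit_1_mid (a point): Carrier 1 of two that look the same (one loose, one sound): dark steel block 60 (x) x 40 (y) x 50 mm high, 0.6 kg, standing on its base. This point: block centre, 25 mm above its base; x towards the arm's free end, y left, z up. Arm hinged on top, 10 mm behind the centre; hub 32 mm wide, reaching 61 mm above the base. Grip the long sides (40 mm apart), high: pocket walls cover the lowest 10 mm.
- unit_2_mid (a point): Carrier 2 of two that look the same (one loose, one sound): dark steel block 60 (x) x 40 (y) x 50 mm high, 0.6 kg, standing on its base. This point: block centre, 25 mm above its base; x towards the arm's free end, y left, z up. Arm hinged on top, 10 mm behind the centre; hub 32 mm wide, reaching 61 mm above the base. Grip the long sides (40 mm apart), high: pocket walls cover the lowest 10 mm.
- unit_1_pin (a point): Upright steel thumb pin at the end of carrier 1's aluminium arm, 80 mm from the hinge, beyond the 34 mm lens ring: 12 mm diameter, top 81.5 mm and foot 52 mm above the carrier's base. This point: on its axis, 11 mm below its top, 70 mm ahead of the block's centre when the arm is straight. x points along the arm. It swings on an arc: held tightly on a straight path it binds.
- unit_2_pin (a point): Upright steel thumb pin at the end of carrier 2's aluminium arm, 80 mm from the hinge, beyond the 34 mm lens ring: 12 mm diameter, top 81.5 mm and foot 52 mm above the carrier's base. This point: on its axis, 11 mm below its top, 70 mm ahead of the block's centre when the arm is straight. x points along the arm. It swings on an arc: held tightly on a straight path it binds.
- swing_1 (a joint): Hinge angle of carrier 1's arm (rad): 0 straight along the block, positive to the left (anticlockwise from above). Slight friction (0.3 N at the pin), a hard stop each way: sound carrier about 0.04 rad each way (3 mm at the pin), loose one about 0.25 (20 mm at the pin). Push with 3 to 5 N to be sure that the stop is reached.
- swing_2 (a joint): Hinge angle of carrier 2's arm (rad): 0 straight along the block, positive to the left (anticlockwise from above). Slight friction (0.3 N at the pin), a hard stop each way: sound carrier about 0.04 rad each way (3 mm at the pin), loose one about 0.25 (20 mm at the pin). Push with 3 to 5 N to be sure that the stop is reached.
- pocket_left (a point): Left-hand (+y) pocket of the fixture seen from the robot: centre of its floor, 6 mm above the bench; x away from the robot (the way the arm is to point), y left, z up. Takes a carrier's base: walls 10 mm high sloping outwards, 62 x 42 mm inside at the floor, 68 x 48 mm at the top, so a block lowered within 3 mm centres itself. Pockets 120 mm apart on a fixed aluminium plate 100 x 215 x 6 mm.
- pocket_right (a point): Right-hand (-y) pocket of the fixture seen from the robot: centre of its floor, 6 mm above the bench; x away from the robot (the way the arm is to point), y left, z up. Takes a carrier's base: walls 10 mm high sloping outwards, 62 x 42 mm inside at the floor, 68 x 48 mm at the top, so a block lowered within 3 mm centres itself. Pockets 120 mm apart on a fixed aluminium plate 100 x 215 x 6 mm.
- tray_in (a point): Grey plastic reject tray, 190 (x) x 160 (y) x 30 mm high outside, walls and floor 5 mm thick, fixed to the bench beyond the fixture: centre of its inner floor, 5 mm above the bench, axes along its sides.
- wash_bottle: Bystander: white plastic bottle, 60 mm diameter, 150 mm tall, standing; origin under its centre.
- slide_box: Bystander: pale wooden slide box 90 x 60 x 32 mm; origin under its centre.
- screwdriver: Bystander: screwdriver lying on the bench, about 200 mm long; origin at the underside, x along it.
There are look-alikes about, which are no part of the job. What is shaped like the part that bears tray_in but orange is not meant. What is shaped like the part that bears unit_2_mid but blue is not meant.

How it is judged:
By the outcome, as a careful person would: the job done as asked, in the order asked, and still so for the second after the job is handed in, with the robot touching nothing.
It also fails if it takes over 72 s, if anything falls off the work surface, if the arm or the gripper's body presses on something with over 40 N, if the wrist force passes 120 N, or if a joint passes its speed limit or range.

## Working session

There is one attempt and no reset: what is moved stays moved. The work goes in short steps, Python scripts to look and compute and a tool call to move; the robot and the scene stay as the last step left them, time stands still between calls to the robot, and variables do not carry over. Pictures are saved under pics/ and viewed, at most 13 in all, crops included, and the job is handed in when it is done.

Besides the shell and the picture viewer there is one more tool, called after "Request:" by a JSON object that holds its "op" and its "data", one argument or row to a line. send_rows: Moves the arm, as the interface text tells. Its arguments: {"type":"object","properties":{"steps":{"type":"array"},"fingers":{"type":"number"}},"required":["steps"]}

```bash
mkdir -p pics; ls; cat > h.py <<'E'
import numpy as np, cv2
from cell import state, optics, ctrl
def cap(n,save=None):
    ci=optics.camera_info(n); p,d=optics.capture(n)
    if save: cv2.imwrite('pics/'+save,p[:,:,::-1])
    return p,d,ci
def pts(d,ci):
    K=np.array(ci['intrinsics']);R=np.array(ci['rotation']);t=np.array(ci['xyz'])
    v,u=np.mgrid[:d.shape[0],:d.shape[1]]
    P=np.stack([(u-K[0,2])/K[0,0]*d,(v-K[1,2])/K[1,1]*d,d],-1)
    return P@R.T+t
def ray(u,v,z,ci):
    K=np.array(ci['intrinsics']);R=np.array(ci['rotation']);t=np.array(ci['xyz'])
    r=R@np.array([(u-K[0,2])/K[0,0],(v-K[1,2])/K[1,1],1]);return t+r*(z-t[2])/r[2]
E
python3 - <<'E'
from h import *
for n in('top','scene'):
    p,d,ci=cap(n,n+'0.png'); print(n,ci)
    np.savez(n+'0.npz',p=p,d=d,K=ci['intrinsics'],R=ci['rotation'],t=ci['xyz'])
print(state())
E
```

```text
pics
top {'intrinsics': array([[538.93315302,   0.        , 278.8752625 ],
       [  0.        , 538.93315302, 212.44463068],
       [  0.        ,   0.        ,   1.        ]]), 'xyz': array([ 0.42854519, -0.06248944,  1.69326253]), 'rotation': array([ 0.02070333, -0.70129801,  0.71201807, -0.02797758])}
scene {'intrinsics': array([[407.56835766,   0.        , 277.36436235],
       [  0.        , 407.56835766, 211.67665576],
       [  0.        ,   0.        ,   1.        ]]), 'xyz': array([ 1.18307658, -0.14598735,  0.89996716]), 'rotation': array([-0.23529121,  0.71581561,  0.62121425, -0.21526477])}
{'time': 0.1, 'joint_positions': array([-1.15097586e+00,  3.14142437e-01, -4.79562078e-02,  1.21022194e+00,
        4.59303739e-06,  1.57082500e+00]), 'dq': array([ 0.00126351, -0.00201103,  0.00199294,  0.00038282, -0.00084921,
       -0.00048312]), 'effort': array([ 9.23189473e-04, -5.40764844e+01,  3.40542233e+01,  1.12216457e-02,
        5.29138811e-05,  1.12700266e-05]), 'position': array([ 0.24434822, -0.54742377,  0.23053854]), 'eef_rot': array([-7.45875198e-04,  9.78052328e-01,  2.08358017e-01, -1.56570781e-04]), 'wrist_force': array([ 0.946749  , -0.63007434, -0.57854545]), 'torque': array([-0.00367419, -0.00124141,  0.04825416]), 'gripper_force': 0.0, 'width': 1.0002901521293603}
```

Rotation is a quaternion (w,x,y,z).

```bash
python3 - <<'E'
s=open('h.py').read()
s=s.replace("R=np.array(ci['rotation'])","R=Q(ci['rotation'])").replace("def cap","from scipy.spatial.transform import Rotation as Ro\ndef Q(q): return Ro.from_quat([q[1],q[2],q[3],q[0]]).as_matrix()\ndef cap",1)
open('h.py','w').write(s)
E
```

```text
(no output)
```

View pics/top0.png

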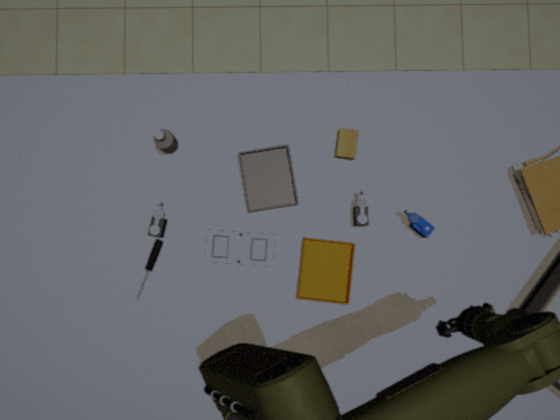

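View pics/scene0.png

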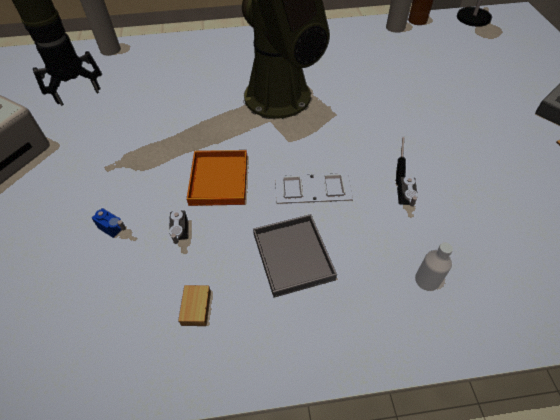

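Top view: two dark carriers at (157,222) and (361,212). The blue look-alike is at (420,224), the grey tray at (268,180) and the orange one at (326,270). The fixture pockets are at (221,246) and (259,249). The dark blocks and the grey tray beyond the fixture fit the description. I'll check them in an enlarged crop.

```bash
python3 - <<'E'
from h import *
z=np.load('top0.npz');p,d=z['p'],z['d'];ci=dict(intrinsics=z['K'],rotation=z['R'],xyz=z['t'])
P=pts(d,ci)
def crop(a,b,w,h,s): return cv2.resize(p[b:b+h,a:a+w,::-1],None,fx=s,fy=s,interpolation=cv2.INTER_CUBIC)
a=np.hstack([crop(135,195,45,50,8),crop(340,185,45,50,8)])
b=crop(195,220,90,50,8)[:200+200]
c=np.vstack([cv2.resize(a,(600,333)),cv2.resize(b,(480,266))if 0 else cv2.resize(b,(600,266))])
cv2.imwrite('pics/c.png',c)
for n,(u0,v0) in dict(left=(135,195),right=(340,185)).items():
    Z=P[v0:v0+50,u0:u0+45]
    m=(Z[...,2]>0.035)&(Z[...,2]<.1)
    q=Z[m]; print(n,m.sum(),q.mean(0),q[:,2].max())
    (cx,cy),(w,h),an=cv2.minAreaRect((q[:,:2]*1000).astype(np.float32)); print(cx,cy,w,h,an)
    hi=Z[Z[...,2]>.07]; print('pin',hi.mean(0) if len(hi) else None)
    v,u=np.where(m);print('px',u.min()+u0,u.max()+u0,v.min()+v0,v.max()+v0)
    g=p[v0:v0+50,u0:u0+45].max(-1); dk=(g<75);q=Z[dk&(Z[...,2]>.02)];print('dark',len(q),q.mean(0))
print('bench z',np.median(P[100:120,250:330,2]),'pk',ray(221,246,.006,ci),ray(259,249,.006,ci),'tray',ray(268,179,.02,ci))
E
```

```text
left 391 [0.51886222 0.29145652 0.0553072 ] 0.08605882239811069
526.7618408203125 291.86212158203125 41.912071228027344 104.12565612792969 76.59422302246094
pin [0.51830402 0.15158671 0.68528386]
px 147 164 202 237
dark 172 [0.49741376 0.28619922 0.05089416]
right 385 [ 0.54346009 -0.33101603  0.05521098] 0.08603438363290361
551.6688232421875 -331.6553649902344 40.11492156982422 104.70378875732422 88.49563598632812
pin [ 0.54836861 -0.25563476  0.53938447]
px 354 367 190 225
dark 146 [ 0.52980746 -0.3230416   0.05768118]
bench z -0.0013204966799632567 pk [0.44247634 0.10152245 0.006     ] [ 0.43129626 -0.0169279   0.006     ] tray [ 0.64907455 -0.04824954  0.02      ]
```

View pics/c.png

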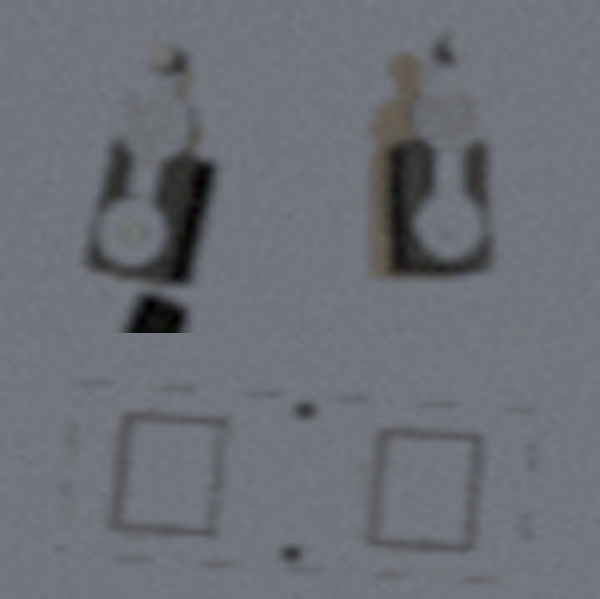

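The crop confirms it: both dark carriers have their hub at the rear and the arm pointing roughly +x. The left one is yawed about -13°, the right one about -1.5°, and the fixture about -5.4°. I'll move over the right carrier while turning the tool about +154°, which keeps J6 in range.

Request:
{"op": "send_rows", "data": {
  "steps": [
    [[0.016,0.012,0,0,0,0.15],[0.016,0.012,0,0,0,0.15],[0.016,0.012,0,0,0,0.15],[0.016,0.012,0,0,0,0.15],[0.016,0.012,0,0,0,0.15],[0.016,0.012,0,0,0,0.15],[0.016,0.012,0,0,0,0.15],[0.016,0.012,0,0,0,0.15]]
  ],
  "fingers": -1
}}

```text
time: 0.9
position: [0.3729, -0.4511, 0.2308]
eef_rot: [-0.0, 0.687, 0.726, 0.0]
wrist_force: [0.9, -0.3, 0.3]
width: 0.999
gripper_force: 0.0
```

Request:
{"op": "send_rows", "data": {
  "steps": [
    [[0.016,0.012,0,0,0,0.15],[0.016,0.012,0,0,0,0.15],[0.016,0.012,0,0,0,0.15],[0.016,0.012,0,0,0,0.15],[0.016,0.012,0,0,0,0.15],[0.016,0.012,0,0,0,0.15],[0.016,0.012,0,0,0,0.15],[0.016,0.012,0,0,0,0.15]]
  ]
}}

```text
time: 1.7
position: [0.5009, -0.3552, 0.2308]
eef_rot: [-0.0, 0.157, 0.988, 0.0]
wrist_force: [-0.2, -0.5, -0.5]
width: 1.003
gripper_force: 0.0
```

Request:
{"op": "send_rows", "data": {
  "steps": [
    [[0.016,0.012,0,0,0,0.15],[0.014,0.012,0,0,0,0.15],[0,0,0,0,0,0]]
  ]
}}

```text
time: 2.0
position: [0.5318, -0.3303, 0.2306]
eef_rot: [-0.0, 0.009, 1.0, 0.0]
wrist_force: [-0.4, -0.3, 0.5]
width: 1.003
gripper_force: 0.0
```

```bash
python3 - <<'E'
from h import *
p,d,ci=cap('wrist','w1.png');print(ci)
np.savez('w1.npz',p=p,d=d,K=ci['intrinsics'],R=ci['rotation'],t=ci['xyz'])
s=state();print(s['time'],s['position'],s['eef_rot'],s['joint_positions'],s['wrist_force'])
E
```

```text
{'intrinsics': array([[325.1922621 ,   0.        , 283.53442181],
       [  0.        , 325.1922621 , 209.59079343],
       [  0.        ,   0.        ,   1.        ]]), 'xyz': array([ 0.46010719, -0.32968005,  0.37200525]), 'rotation': array([0.09952274, 0.70619924, 0.69405335, 0.098325  ])}
2.05 [ 0.53085592 -0.33109293  0.23066365] [-5.00467429e-04  1.08826205e-02  9.99940633e-01  2.18771007e-04] [-5.57583823e-01  3.63674030e-01  2.13820141e-02  1.22958682e+00
 -1.46590143e-04 -5.35818070e-01] [-0.29380625 -0.54397875  0.24308691]
```

View pics/w1.png

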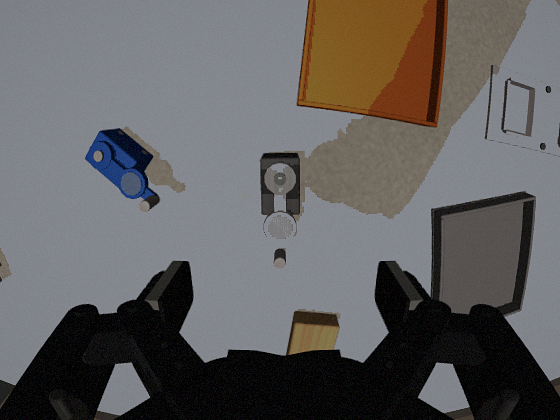

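Wrist view: the right carrier's hub is at (280,179), its ring at (280,226) and its pin at (279,252). The blue look-alike is at (115,160). The right pocket is at (519,107) and the grey tray at (485,255).

```bash
cat >> h.py <<'E'
def fdir(ci,shape=(420,560)):
    K=np.array(ci['intrinsics']);v,u=np.mgrid[:shape[0],:shape[1]].astype(float)
    a=(u-K[0,2])/K[0,0];b=(v-K[1,2])/K[1,1];r=np.hypot(a,b)+1e-9
    return np.stack([np.sin(r)*a/r,np.sin(r)*b/r,np.cos(r)],-1)
def fpts(d,ci):
    D=fdir(ci);return (D/D[...,2:]*d[...,None])@Q(ci['rotation']).T+np.array(ci['xyz'])
def fplane(z,ci):
    D=fdir(ci)@Q(ci['rotation']).T;t=np.array(ci['xyz']);return t+D*((z-t[2])/D[...,2])[...,None]
def block(p,d,ci,near,rad=.1,z0=0.):
    P=fpts(d,ci);ok=(d>0)&(np.hypot(P[...,0]-near[0],P[...,1]-near[1])<rad)
    r={}
    for n,a,b in(('block',.042,.0545),('hub',.0575,.066),('pin',.077,.088)):
        m=ok&(P[...,2]>a+z0)&(P[...,2]<b+z0);q=P[m]
        if len(q)<5: print(n,len(q));continue
        (cx,cy),s,an=cv2.minAreaRect((q[:,:2]*1000).astype(np.float32))
        r[n]=(cx,cy);print(n,len(q),'z %.4f'%np.median(q[:,2]),'c %.1f %.1f'%(cx,cy),'size %.1f %.1f ang %.1f'%(*s,an))
    return r
E
python3 - <<'E'
from h import *
z=np.load('w1.npz');p,d=z['p'],z['d'];ci=dict(intrinsics=z['K'],rotation=z['R'],xyz=z['t'])
block(p,d,ci,(.535,-.33))
P=fpts(d,ci)
for u,v in((280,179),(280,226),(279,250),(270,160),(264,200),(297,200),(320,200),(280,248)):print(u,v,P[v,u])
g=p.max(-1).astype(int)
M=fplane(.05,ci);ok=(np.hypot(M[...,0]-.53,M[...,1]+.33)<.07)&(g<95)
q=M[ok];print('darkrect',len(q),cv2.minAreaRect((q[:,:2]*1000).astype(np.float32)))
# pocket inner dark frame, tray
for z0,(a,b,c,e) in ((.016,(495,75,540,140)),):
    M=fplane(z0,ci);G=g[b:e,a:c];print('pk',M[108,519])
E
```

```text
block 1189 z 0.0485 c 546.5 -334.7 size 39.7 94.6 ang 89.7
hub 1149 z 0.0593 c 551.1 -334.9 size 31.8 95.4 ang 88.1
pin 111 z 0.0801 c 598.4 -335.9 size 10.9 11.3 ang 88.5
280 179 [ 0.51884289 -0.33390647  0.06064322]
280 226 [ 0.56717743 -0.33488091  0.06040231]
279 250 [ 0.59389445 -0.33648761  0.05969282]
270 160 [ 0.50141428 -0.34364548  0.04958014]
264 200 [ 0.54267838 -0.35093441  0.04884108]
297 200 [ 0.54320888 -0.31706629  0.04909958]
320 200 [ 0.55643595 -0.28774947 -0.00060774]
280 248 [ 0.59384623 -0.33549327  0.05446442]
darkrect 1590 ((546.3809814453125, -334.76611328125), (39.43694305419922, 105.81562805175781), 89.63809967041016)
pk [ 0.43015749 -0.02158707  0.016     ]
```

Request:
{"op": "send_rows", "data": {
  "steps": [
    [[-0.001,-0.0017,-0.045,0,0,0],[-0.001,-0.0017,-0.045,0,0,0],[0,0,-0.045,0,0,0],[0,0,-0.04,0,0,0],[0,0,-0.025,0,0,0],[0,0,-0.014,0,0,0],[0,0,0,0,0,0]]
  ]
}}

```text
time: 2.75
position: [0.5266, -0.3349, 0.0154]
eef_rot: [-0.002, 0.012, 1.0, 0.001]
wrist_force: [-0.0, 0.1, 0.2]
width: 1.0
gripper_force: 0.0
```

Request:
{"op": "send_rows", "data": {
  "steps": [
    [[0,0,0,0,0,0],[0,0,0,0,0,0],[0,0,0,0,0,0],[0,0,0,0,0,0],[0,0,0,0,0,0],[0,0,0,0,0,0]]
  ],
  "fingers": 1
}}

```text
time: 3.35
position: [0.5299, -0.3356, 0.0192]
eef_rot: [0.001, 0.011, 1.0, -0.0]
wrist_force: [-0.2, 2.1, 6.8]
width: 0.462
gripper_force: 62.6
```

Request:
{"op": "send_rows", "data": {
  "steps": [
    [[0,0,0.03,0,0,0],[0,0,0.045,0,0,0],[0,0,0.045,0,0,0],[-0.005,0.035,0.045,0,0,-0.01],[-0.005,0.045,0.02,0,0,-0.01],[-0.005,0.045,0,0,0,-0.01],[-0.005,0.045,0,0,0,-0.01],[-0.005,0.045,0,0,0,-0.01]]
  ]
}}

```text
time: 4.15
position: [0.5031, -0.123, 0.1965]
eef_rot: [-0.0, 0.036, 0.999, 0.0]
wrist_force: [0.8, 1.1, -5.5]
width: 0.461
gripper_force: 63.2
```

Request:
{"op": "send_rows", "data": {
  "steps": [
    [[-0.005,0.045,0,0,0,-0.01],[-0.005,0.045,0,0,0,-0.01],[-0.005,0.04,0,0,0,-0.003],[-0.005,0.03,0,0,0,0],[-0.004,0,0,0,0,0],[0,0,0,0,0,0],[0,0,0,0,0,0]]
  ]
}}

```text
time: 4.85
position: [0.48, 0.0346, 0.1965]
eef_rot: [-0.0, 0.048, 0.999, -0.0]
wrist_force: [-0.0, -0.2, -6.3]
width: 0.462
gripper_force: 63.6
```

```bash
python3 - <<'E'
from h import *
p,d,ci=cap('wrist','w2.png')
np.savez('w2.npz',p=p,d=d,K=ci['intrinsics'],R=ci['rotation'],t=ci['xyz'])
s=state();print(s['time'],s['position'],s['eef_rot'],s['joint_positions'],s['wrist_force'],s['width'])
E
```

```text
4.9 [0.48020019 0.03444359 0.19653745] [-2.19118387e-05  4.79503467e-02  9.98849696e-01 -2.21937798e-04] [ 7.19042272e-02  1.09945113e-01 -3.82567175e-01  1.07838063e+00
 -4.35449572e-04  1.67841732e-01] [-0.25475228  0.1769939  -6.42486314] 0.4552448838599773
```

View pics/w2.png

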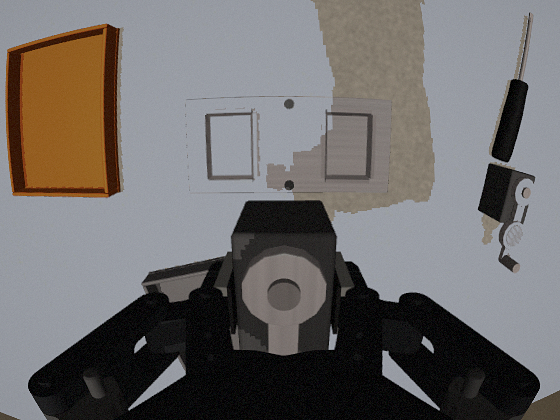

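Wrist view: the held carrier is centred at about (284,280). The right pocket's walls span (206–252, 113–180) and the left pocket's (326–373, 113–180). The left carrier is at (508,200), pin at (512,266).

```bash
cat >> h.py <<'E'
def ld(f):
    z=np.load(f);return z['p'],z['d'],dict(intrinsics=z['K'],rotation=z['R'],xyz=z['t'])
E
python3 - <<'E'
from h import *
p,d,ci=ld('w2.npz');P=fpts(d,ci)
for n,(a,b) in dict(right=(196,262),left=(316,383)).items():
    Z=P[103:190,a:b];m=(Z[...,2]>.0105)&(Z[...,2]<.02);q=Z[m]
    print(n,len(q),np.percentile(q[:,2],[5,50,95]),cv2.minAreaRect((q[:,:2]*1000).astype(np.float32)))
    # dark wall ring by local contrast, at z=.011
    g=cv2.cvtColor(p[103:190,a:b],cv2.COLOR_RGB2GRAY);bh=cv2.morphologyEx(g,cv2.MORPH_BLACKHAT,np.ones((11,11)))
    n_,lab,st,c=cv2.connectedComponentsWithStats((bh>30).astype(np.uint8),connectivity=8)
    k=1+np.argmax(st[1:,4]);mm=lab==k;q=fplane(.012,ci)[103:190,a:b][mm]
    print('ring',st[k],cv2.minAreaRect((q[:,:2]*1000).astype(np.float32)))
# holes
for u,v in((289,104),(289,185)):print('hole',fplane(.006,ci)[v,u])
print('left carrier');r=block(p,d,ci,(.52,.29))
Z=P[200:350,225:345];m=(d[200:350,225:345]>0)&(Z[...,2]>.13)
print('held hub px',P[295,284],P[215,284],P[215,245],P[215,320],P[240,240],P[240,328])
q=Z[m&(np.abs(Z[...,2]-.226)<.004)];print('top', len(q),cv2.minAreaRect((q[:,:2]*1000).astype(np.float32)))
E
```

```text
right 1140 [0.01129954 0.0138992  0.01539824] ((430.4241638183594, -16.675870895385742), (55.95675277709961, 76.24749755859375), 84.57725524902344)
ring [  9   5  50  74 847] ((429.4388427734375, -16.30277442932129), (50.09122085571289, 74.169921875), 83.79808807373047)
left 1112 [0.0111922  0.01386973 0.01532608] ((441.2945556640625, 103.06416320800781), (56.06963348388672, 75.60039520263672), 84.5764389038086)
ring [  9   6  48  73 807] ((441.1619567871094, 103.76970672607422), (48.59767150878906, 73.3356704711914), 85.41261291503906)
hole [0.39457405 0.04751041 0.006     ]
hole [0.47786686 0.0397818  0.006     ]
left carrier
block 922 z 0.0486 c 525.4 288.6 size 42.7 104.5 ang 76.7
hub 712 z 0.0593 c 528.2 287.8 size 34.0 99.2 ang 78.2
pin 71 z 0.0797 c 571.9 278.0 size 10.7 11.3 ang 24.6
held hub px [0.46872207 0.03533778 0.23789515] [0.4493795  0.03718128 0.20423029] [0.44803126 0.02029074 0.20343748] [0.45077903 0.05262616 0.20448173] [0.45067925 0.02071207 0.22651663] [0.45392189 0.05314325 0.22610536]
top 6142 ((477.4425048828125, 34.68518829345703), (47.81019592285156, 57.131744384765625), 84.43000793457031)
```

Request:
{"op": "send_rows", "data": {
  "steps": [
    [[-0.025,-0.026,0,0,0,0],[-0.024,-0.025,-0.03,0,0,0],[0,0,-0.045,0,0,0],[0,0,-0.045,0,0,0],[0,0,-0.025,0,0,0],[0,0,-0.01,0,0,0],[0,0,0,0,0,0]]
  ]
}}

```text
time: 5.6
position: [0.4304, -0.0164, 0.0408]
eef_rot: [-0.001, 0.048, 0.999, -0.0]
wrist_force: [-0.4, -0.4, -6.1]
width: 0.46
gripper_force: 63.6
```

```bash
python3 - <<'E'
from h import *
s=state();print(s['time'],s['position'],s['eef_rot'],s['wrist_force'],s['width'])
p,d,ci=cap('wrist');P=fpts(d,ci)
# fixture plane edge & walls in view, held block rear face
for v in range(150,300,10):print(v,np.round(P[v,284],4))
E
```

```text
5.6 [ 0.43037123 -0.0164036   0.04077081] [-1.17797676e-03  4.80913071e-02  9.98842245e-01 -8.53356372e-05] [-0.44661496 -0.39660096 -6.13316352] 0.45952707772741014
150 [ 0.3767 -0.0116 -0.0004]
160 [ 0.3818 -0.0121  0.0046]
170 [ 0.3873 -0.0126  0.0046]
180 [ 0.3928 -0.0131  0.0054]
190 [ 0.3963 -0.0135  0.0149]
200 [ 0.3996 -0.0138  0.0232]
210 [ 0.3996 -0.0138  0.0417]
220 [ 0.4002 -0.0139  0.0544]
230 [ 0.4002 -0.0139  0.0667]
240 [ 0.4027 -0.0141  0.0707]
250 [ 0.4038 -0.0142  0.0774]
260 [ 0.4069 -0.0145  0.0792]
270 [ 0.4103 -0.0149  0.0801]
280 [ 0.4139 -0.0152  0.0808]
290 [ 0.4169 -0.0155  0.0827]
```

Request:
{"op": "send_rows", "data": {
  "steps": [
    [[0.0005,0,-0.007,0,0,0],[0,0,-0.005,0,0,0],[0,0,-0.003,0,0,0],[0,0,0,0,0,0]]
  ]
}}

```text
time: 6.05
position: [0.4316, -0.0157, 0.0265]
eef_rot: [-0.0, 0.047, 0.999, -0.0]
wrist_force: [-0.3, -0.1, -6.3]
width: 0.457
gripper_force: 63.9
```

```bash
python3 - <<'E'
from h import *
s=state();print(s['time'],s['position'],s['wrist_force'],s['torque'])
E
```

```text
6.05 [ 0.43156218 -0.01565511  0.02653269] [-0.33829788 -0.11888537 -6.25802374] [-0.00858719  0.04275565 -0.01120605]
```

Request:
{"op": "send_rows", "data": {
  "steps": [
    [[0,0,-0.001,0,0,0],[0,0,-0.001,0,0,0],[0,0,0,0,0,0]]
  ]
}}

```text
time: 6.35
position: [0.4319, -0.0157, 0.0252]
eef_rot: [0.0, 0.047, 0.999, 0.0]
wrist_force: [-2.5, 1.1, 2.3]
width: 0.459
gripper_force: 64.8
```

Request:
{"op": "send_rows", "data": {
  "steps": [
    [[0,0,0,0,0,0],[0,0,0,0,0,0],[0,0,0,0,0,0],[0,0,0,0,0,0],[0,0,0,0,0,0],[0,0,0,0,0,0]]
  ],
  "fingers": -1
}}

```text
time: 6.95
position: [0.4317, -0.0157, 0.0246]
eef_rot: [0.0, 0.047, 0.999, 0.0]
wrist_force: [-0.3, -0.1, 0.1]
width: 0.995
gripper_force: 0.0
```

Request:
{"op": "send_rows", "data": {
  "steps": [
    [[0,0,0.03,0,0,0],[0,0,0.045,0,0,0],[0,0,0.045,0,0,0],[0,0,0.045,0,0,0],[0.011,0.04,0.02,0,0,-0.02],[0.011,0.04,0.01,0,0,-0.02],[0.011,0.04,0,0,0,-0.02],[0.011,0.04,0,0,0,-0.02]]
  ]
}}

```text
time: 7.75
position: [0.4763, 0.1459, 0.2203]
eef_rot: [0.001, 0.088, 0.996, 0.0]
wrist_force: [0.2, -1.2, 0.3]
width: 1.002
gripper_force: 0.0
```

Request:
{"op": "send_rows", "data": {
  "steps": [
    [[0.011,0.04,0,0,0,-0.02],[0.011,0.04,0,0,0,-0.02],[0.009,0.04,0,0,0,-0.02],[0,0.03,0,0,0,0],[0,0,0,0,0,0],[0,0,0,0,0,0]]
  ]
}}

```text
time: 8.35
position: [0.5063, 0.2946, 0.2191]
eef_rot: [-0.0, 0.116, 0.993, -0.0]
wrist_force: [0.7, 0.3, 0.0]
width: 1.0
gripper_force: 0.0
```

```bash
python3 - <<'E'
from h import *
s=state();print(s['time'],s['position'],s['eef_rot'],s['wrist_force'],s['width'])
p,d,ci=cap('wrist','w3.png');np.savez('w3.npz',p=p,d=d,K=ci['intrinsics'],R=ci['rotation'],t=ci['xyz'])
print('L');block(p,d,ci,(.515,.29));print('R pocket');block(p,d,ci,(.44,-.017),z0=.006)
E
```

```text
8.35 [0.50629136 0.29456001 0.21906243] [-3.35373199e-04  1.16432457e-01  9.93198434e-01 -4.91631326e-04] [0.69894693 0.29368787 0.02949258] 1.0004447154482838
L
block 1259 z 0.0485 c 506.5 293.9 size 40.0 64.4 ang 76.8
hub 1237 z 0.0593 c 526.1 289.5 size 31.8 94.8 ang 76.1
pin 111 z 0.0798 c 571.8 278.9 size 11.4 10.6 ang 37.5
R pocket
block 730 z 0.0548 c 452.7 -17.7 size 41.3 104.7 ang 83.4
hub 571 z 0.0654 c 456.2 -17.6 size 34.0 101.4 ang 81.8
pin 59 z 0.0859 c 500.8 -22.8 size 11.4 11.5 ang 88.4
```

View pics/w3.png

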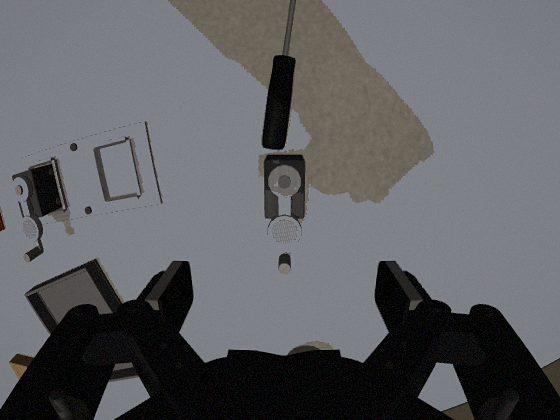

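Wrist view: the left carrier is at (285,185) with its pin at (285,264), and the screwdriver handle ends at (275,145) behind it, clear of the finger paths. The right carrier is seated. Now I'll grip the left one.

Request:
{"op": "send_rows", "data": {
  "steps": [
    [[-0.001,0,-0.045,0,0,0],[-0.001,0,-0.045,0,0,0],[0,0,-0.045,0,0,0],[0,0,-0.04,0,0,0],[0,0,-0.02,0,0,0],[0,0,-0.008,0,0,0],[0,0,0,0,0,0]]
  ]
}}

```text
time: 9.1
position: [0.5042, 0.2929, 0.0161]
eef_rot: [-0.001, 0.118, 0.993, -0.001]
wrist_force: [0.3, 0.1, 0.7]
width: 1.0
gripper_force: 0.0
```

Request:
{"op": "send_rows", "data": {
  "steps": [
    [[0,0,0,0,0,0],[0,0,0,0,0,0],[0,0,0,0,0,0],[0,0,0,0,0,0],[0,0,0,0,0,0],[0,0,0,0,0,0]]
  ],
  "fingers": 1
}}

```text
time: 9.7
position: [0.5058, 0.2951, 0.0182]
eef_rot: [0.001, 0.117, 0.993, 0.001]
wrist_force: [-0.6, 0.5, 7.2]
width: 0.459
gripper_force: 62.1
```

Request:
{"op": "send_rows", "data": {
  "steps": [
    [[0,0,0.03,0,0,0],[0,0,0.045,0,0,0],[0,0,0.045,0,0,0],[-0.007,-0.02,0,0,0,0.02],[-0.01,-0.03,0,0,0,0.02],[-0.01,-0.03,0,0,0,0.02],[-0.01,-0.03,0,0,0,0.02],[-0.01,-0.03,0,0,0,0.02]]
  ]
}}

```text
time: 10.5
position: [0.4562, 0.153, 0.136]
eef_rot: [-0.001, 0.067, 0.998, -0.0]
wrist_force: [0.2, -0.9, -6.7]
width: 0.456
gripper_force: 63.0
```

Request:
{"op": "send_rows", "data": {
  "steps": [
    [[-0.01,-0.03,0,0,0,0.02],[-0.005,-0.021,0,0,0,0.018],[0,0,-0.045,0,0,0],[0,0,-0.03,0,0,0],[0,0,-0.02,0,0,0],[0,0,0,0,0,0]]
  ]
}}

```text
time: 11.1
position: [0.4391, 0.1024, 0.0388]
eef_rot: [-0.003, 0.048, 0.999, -0.001]
wrist_force: [-1.5, -0.9, -5.6]
width: 0.459
gripper_force: 62.8
```

```bash
python3 - <<'E'
from h import *
s=state();print(s['time'],s['position'],s['eef_rot'],s['wrist_force'],s['width'])
p,d,ci=cap('wrist');P=fpts(d,ci)
for v in (200,210,220,230):print(v,np.round(P[v,284],4))
E
```

```text
11.1 [0.4390503  0.10239174 0.03878358] [-3.28036788e-03  4.84193670e-02  9.98821268e-01 -9.37014760e-04] [-1.45479867 -0.86670597 -5.58934681] 0.45945901408256445
200 [0.4081 0.105  0.0221]
210 [0.4079 0.105  0.0413]
220 [0.4085 0.105  0.054 ]
230 [0.4081 0.105  0.0675]
```

Request:
{"op": "send_rows", "data": {
  "steps": [
    [[0,0,0,0,0,0],[0,0,0,0,0,0]]
  ]
}}

```text
time: 11.35
position: [0.444, 0.1037, 0.043]
eef_rot: [0.001, 0.048, 0.999, 0.0]
wrist_force: [0.2, 1.1, -5.5]
width: 0.455
gripper_force: 62.9
```

```bash
python3 - <<'E'
from h import *
s=state();print(s['time'],s['position'],s['eef_rot'],s['wrist_force'],s['width'])
p,d,ci=cap('wrist');P=fpts(d,ci)
for v in (210,220,230):print(v,np.round(P[v,284],4))
E
```

```text
11.35 [0.44397707 0.10367604 0.04297197] [1.19559399e-03 4.82627635e-02 9.98833904e-01 3.29045643e-04] [ 0.23262992  1.08275246 -5.48573098] 0.4548379662630529
210 [0.4125 0.1063 0.0459]
220 [0.4124 0.1063 0.0604]
230 [0.4126 0.1063 0.0718]
```

Request:
{"op": "send_rows", "data": {
  "steps": [
    [[0.0005,0,-0.004,0,0,0],[0,0,-0.004,0,0,0],[0,0,-0.004,0,0,0],[0,0,-0.002,0,0,0],[0,0,-0.002,0,0,0],[0,0,0,0,0,0],[0,0,0,0,0,0]]
  ]
}}

```text
time: 12.1
position: [0.4432, 0.1033, 0.0256]
eef_rot: [-0.0, 0.048, 0.999, -0.0]
wrist_force: [-0.9, -0.6, -4.9]
width: 0.453
gripper_force: 63.0
```

```bash
python3 - <<'E'
from h import *
s=state();print(s['time'],s['position'],s['wrist_force'],s['torque'])
E
```

```text
12.1 [0.44318924 0.10326892 0.02559035] [-0.87534754 -0.5820183  -4.85847764] [0.00374413 0.02304579 0.00360798]
```

Request:
{"op": "send_rows", "data": {
  "steps": [
    [[0,0,-0.0015,0,0,0],[0,0,0,0,0,0]]
  ]
}}

```text
time: 12.3
position: [0.4434, 0.1033, 0.0242]
eef_rot: [0.0, 0.048, 0.999, 0.0]
wrist_force: [0.1, 0.2, -5.4]
width: 0.458
gripper_force: 63.2
```

Request:
{"op": "send_rows", "data": {
  "steps": [
    [[0,0,0,0,0,0],[0,0,0,0,0,0],[0,0,0,0,0,0],[0,0,0,0,0,0],[0,0,0,0,0,0],[0,0,0,0,0,0]]
  ],
  "fingers": -1
}}

```text
time: 12.9
position: [0.4433, 0.1033, 0.0242]
eef_rot: [0.0, 0.048, 0.999, 0.0]
wrist_force: [-0.2, -0.3, 0.0]
width: 0.999
gripper_force: 0.0
```

Request:
{"op": "send_rows", "data": {
  "steps": [
    [[0,0,0.03,0,0,0],[0,0,0.045,0,0,0],[0,0,0.045,0,0,0],[0.02,-0.02,0.03,0,0,0],[0.02,-0.02,0,0,0,0],[0.015,-0.02,0,0,0,0],[0,0,0,0,0,0],[0,0,0,0,0,0]]
  ],
  "fingers": -1
}}

```text
time: 13.7
position: [0.4979, 0.043, 0.1738]
eef_rot: [-0.0, 0.049, 0.999, 0.0]
wrist_force: [-0.9, -0.1, -0.8]
width: 0.996
gripper_force: 0.0
```

```bash
python3 - <<'E'
from h import *
s=state();print(s['time'],s['position'],s['eef_rot'],s['wrist_force'],s['width'])
p,d,ci=cap('wrist','w4.png');np.savez('w4.npz',p=p,d=d,K=ci['intrinsics'],R=ci['rotation'],t=ci['xyz'])
print('L');block(p,d,ci,(.455,.102),z0=.006,rad=.085);print('R pocket');block(p,d,ci,(.445,-.017),z0=.006,rad=.085)
E
```

```text
13.7 [0.497871   0.04304247 0.17381513] [-4.54260837e-04  4.89488865e-02  9.98801177e-01  9.72905976e-05] [-0.93387209 -0.100042   -0.75239205] 0.9961390097178776
L
block 1829 z 0.0546 c 463.1 100.6 size 40.7 102.4 ang 84.4
hub 1941 z 0.0654 c 464.8 100.0 size 32.9 97.2 ang 86.7
pin 188 z 0.0861 c 511.4 95.4 size 11.8 11.1 ang 9.0
R pocket
block 1842 z 0.0547 c 451.8 -18.4 size 41.0 101.9 ang 84.5
hub 1896 z 0.0653 c 454.6 -18.3 size 32.5 98.2 ang 83.2
pin 183 z 0.0861 c 500.3 -22.8 size 11.1 10.9 ang 77.4
```

View pics/w4.png

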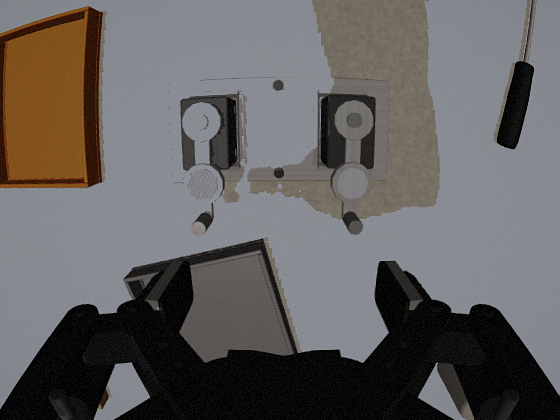

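Both carriers are seated: block tops at z≈0.0547 and centres on the pockets. The pins are at (354,225) and (203,223). I'll straddle the left pin with the fingers about 30 mm apart, so that it can be pushed both ways.

Request:
{"op": "send_rows", "data": {
  "steps": [
    [[0.008,0.027,0,0,0,0],[0.008,0.026,0,0,0,0],[0,0,-0.02,0,0,0],[0,0,-0.03,0,0,0],[0,0,-0.03,0,0,0],[0,0,-0.02,0,0,0],[0,0,0,0,0,0],[0,0,0,0,0,0]]
  ],
  "fingers": 0.3
}}

```text
time: 14.55
position: [0.5134, 0.0968, 0.0743]
eef_rot: [-0.001, 0.048, 0.999, -0.0]
wrist_force: [0.1, 0.6, 0.8]
width: 0.349
gripper_force: 0.0
```

```bash
python3 - <<'E'
from h import *
s=state();print(s['time'],s['position'],s['wrist_force'],s['width'])
p,d,ci=cap('wrist','w5.png');np.savez('w5.npz',p=p,d=d,K=ci['intrinsics'],R=ci['rotation'],t=ci['xyz'])
block(p,d,ci,(.455,.102),z0=.006,rad=.075)
E
```

```text
14.55 [0.51343423 0.09678505 0.0742583 ] [0.10430146 0.6250269  0.84003917] 0.3489257692726329
block 4596 z 0.0547 c 441.5 103.0 size 40.5 59.6 ang 84.4
hub 5416 z 0.0654 c 463.8 100.2 size 33.0 94.7 ang 85.8
pin 1338 z 0.0866 c 512.0 96.4 size 57.0 23.0 ang 84.5
```

View pics/w5.png

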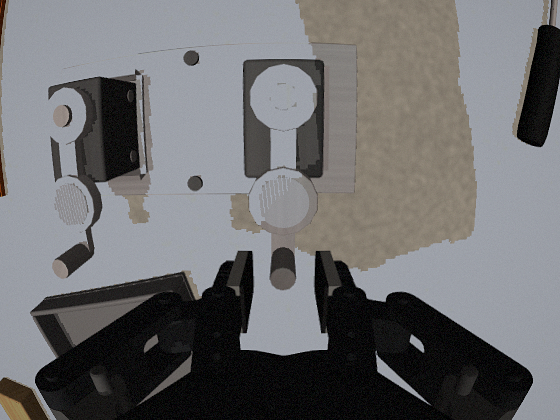

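The view shows the left pin at (283,278), centred between the pads at (240,290) and (326,290). I'll lower a little and push left.

Request:
{"op": "send_rows", "data": {
  "steps": [
    [[0,0,-0.009,0,0,0],[0,0.003,0,0,0,0],[0,0.003,0,0,0,0],[0,0.002,0,0,0,0],[0,0.002,0,0,0,0],[0,0,0,0,0,0]]
  ]
}}

```text
time: 15.2
position: [0.5143, 0.1066, 0.0653]
eef_rot: [0.0, 0.048, 0.999, 0.0]
wrist_force: [-0.6, 0.3, 0.1]
width: 0.353
gripper_force: 0.0
```

```bash
cat > st.py <<'E'
from h import *
import sys
s=state();print(s['time'],s['position'].round(4),s['wrist_force'].round(2),s['torque'].round(3),s['width'],s['gripper_force'])
p,d,ci=cap('wrist');P=fpts(d,ci)
# pin-top / arm location: hub-level points (ring+arm); carrier tilt from block top z left vs right
x,y=float(sys.argv[1]),float(sys.argv[2])
a=-np.deg2rad(5.4);ex=np.array([np.cos(a),np.sin(a)]);ey=np.array([-ex[1],ex[0]])
D=P[...,:2]-[x,y];lx,ly=D@ex,D@ey;ok=d>0
m=ok&(np.abs(P[...,2]-.066)<.004)&(lx>20e-3)&(lx<50e-3)&(np.abs(ly)<.04)
q=np.c_[lx[m],ly[m]];(c,r)=cv2.minEnclosingCircle((q*1000).astype(np.float32));print('ring',len(q),np.round(c,1),round(r,1),'swing',round(np.arctan2(c[1],c[0]+10),3))
m=ok&(P[...,2]>.045)&(P[...,2]<.0595)&(np.abs(lx)<.028)&(np.abs(ly)<.019)
A=np.c_[lx[m],ly[m],np.ones(m.sum())];print('top plane dz/dx,dz/dy,z',np.linalg.lstsq(A,P[m][:,2],rcond=None)[0].round(4))
E
python3 st.py .4413 .1031
```

```text
15.2 [0.5143 0.1066 0.0653] [-0.62  0.29  0.13] [-0.018  0.027  0.003] 0.3525371726396547 0.0
ring 3677 [37.6  0.6] 18.3 swing 0.012
top plane dz/dx,dz/dy,z [ 0.0007 -0.0018  0.0548]
```

Request:
{"op": "send_rows", "data": {
  "steps": [
    [[0,0.001,0,0,0,0],[0,0.001,0,0,0,0],[0,0.001,0,0,0,0],[0,0,0,0,0,0]]
  ]
}}

```text
time: 15.65
position: [0.5142, 0.1094, 0.0651]
eef_rot: [0.0, 0.048, 0.999, 0.0]
wrist_force: [0.4, 0.5, 0.3]
width: 0.348
gripper_force: 0.0
```

```bash
python3 st.py .4413 .1031
```

```text
15.65 [0.5142 0.1094 0.0651] [0.41 0.49 0.34] [ 0.008 -0.018  0.033] 0.34826023616044705 0.0
ring 3666 [37.4  2.6] 18.4 swing 0.054
top plane dz/dx,dz/dy,z [ 0.0012 -0.0009  0.0548]
```

Request:
{"op": "send_rows", "data": {
  "steps": [
    [[0,0.001,0,0,0,0],[0,0.001,0,0,0,0],[0,0,0,0,0,0]]
  ]
}}

```text
time: 16.0
position: [0.5142, 0.1114, 0.0651]
eef_rot: [-0.0, 0.048, 0.999, 0.0]
wrist_force: [0.1, -0.4, -0.2]
width: 0.353
gripper_force: 0.0
```

```bash
python3 st.py .4413 .1031
```

```text
16.0 [0.5142 0.1114 0.0651] [ 0.11 -0.43 -0.18] [-0.026  0.013  0.026] 0.35305889466529583 0.0
ring 3672 [37.4  3.6] 18.5 swing 0.076
top plane dz/dx,dz/dy,z [ 0.0016 -0.0004  0.0548]
```

Request:
{"op": "send_rows", "data": {
  "steps": [
    [[0,0.002,0,0,0,0],[0,0.002,0,0,0,0],[0,0.002,0,0,0,0],[0,0.002,0,0,0,0],[0,0.001,0,0,0,0],[0,0.001,0,0,0,0],[0,0,0,0,0,0]]
  ]
}}

```text
time: 16.75
position: [0.5141, 0.1215, 0.0651]
eef_rot: [-0.0, 0.048, 0.999, 0.0]
wrist_force: [0.1, 1.1, 0.3]
width: 0.35
gripper_force: 0.0
```

```bash
python3 st.py .4413 .1031
```

```text
16.75 [0.5141 0.1215 0.0651] [0.13 1.06 0.35] [ 0.041 -0.044  0.015] 0.35048671956473126 0.0
ring 3739 [36.4 10.1] 18.8 swing 0.214
top plane dz/dx,dz/dy,z [0.0025 0.0018 0.0548]
```

Request:
{"op": "send_rows", "data": {
  "steps": [
    [[0,0.001,0,0,0,0],[0,0.001,0,0,0,0],[0,0.001,0,0,0,0],[0,0,0,0,0,0]]
  ]
}}

```text
time: 17.2
position: [0.5141, 0.1244, 0.0651]
eef_rot: [-0.0, 0.048, 0.999, 0.0]
wrist_force: [0.3, -0.3, -0.9]
width: 0.352
gripper_force: 0.0
```

```bash
python3 st.py .4413 .1031
```

```text
17.2 [0.5141 0.1244 0.0651] [ 0.27 -0.34 -0.91] [-0.05  -0.059  0.062] 0.35228161811504344 0.0012060406152158976
ring 3768 [35.8 11.5] 18.6 swing 0.247
top plane dz/dx,dz/dy,z [0.0014 0.0023 0.0548]
```

Request:
{"op": "send_rows", "data": {
  "steps": [
    [[0,0.0007,0,0,0,0],[0,0.0007,0,0,0,0],[0,0,0,0,0,0]]
  ]
}}

```text
time: 17.55
position: [0.5141, 0.1257, 0.0651]
eef_rot: [-0.0, 0.048, 0.999, -0.0]
wrist_force: [0.4, 0.2, -0.4]
width: 0.353
gripper_force: 0.2
```

```bash
python3 st.py .4413 .1031
```

```text
17.55 [0.5141 0.1257 0.0651] [ 0.35  0.22 -0.4 ] [-0.051  0.091  0.031] 0.35345835874548875 0.22147882729768753
ring 3786 [35.6 12.3] 18.8 swing 0.263
top plane dz/dx,dz/dy,z [0.0014 0.0034 0.0548]
```

Request:
{"op": "send_rows", "data": {
  "steps": [
    [[0,0.0007,0,0,0,0],[0,0.0007,0,0,0,0],[0,0.0006,0,0,0,0],[0,0,0,0,0,0]]
  ]
}}

```text
time: 18.0
position: [0.5142, 0.1278, 0.0651]
eef_rot: [-0.0, 0.048, 0.999, 0.0]
wrist_force: [-0.1, -2.0, 0.4]
width: 0.351
gripper_force: 0.3
```

```bash
python3 st.py .4413 .1031
```

```text
18.0 [0.5142 0.1278 0.0651] [-0.06 -1.97  0.38] [-0.088  0.063  0.011] 0.3505984458280876 0.30720951966941357
ring 3790 [35.7 13.6] 18.9 swing 0.289
top plane dz/dx,dz/dy,z [0.0009 0.0039 0.0548]
```

Request:
{"op": "send_rows", "data": {
  "steps": [
    [[0,0.0005,0,0,0,0],[0,0.0005,0,0,0,0],[0,0,0,0,0,0]]
  ]
}}

```text
time: 18.35
position: [0.5142, 0.1286, 0.0651]
eef_rot: [-0.0, 0.048, 0.999, -0.0]
wrist_force: [0.1, -1.0, 0.2]
width: 0.354
gripper_force: 0.7
```

```bash
python3 st.py .4413 .1031
```

```text
18.35 [0.5142 0.1286 0.0651] [ 0.11 -1.03  0.17] [-0.288  0.074  0.017] 0.35361716119398945 0.701406542211771
ring 3810 [35.5 14.2] 18.8 swing 0.302
top plane dz/dx,dz/dy,z [0.0021 0.0024 0.0548]
```

Request:
{"op": "send_rows", "data": {
  "steps": [
    [[0,0.0005,0,0,0,0],[0,0.0005,0,0,0,0],[0,0,0,0,0,0],[0,0,0,0,0,0]]
  ]
}}

```text
time: 18.8
position: [0.5142, 0.1297, 0.0651]
eef_rot: [0.0, 0.048, 0.999, -0.0]
wrist_force: [-0.8, -1.1, 0.6]
width: 0.354
gripper_force: 0.8
```

```bash
cat >> st.py <<'E'
block(p,d,ci,(x+.014,y),z0=.006,rad=.055)
for i in range(3): optics.capture('top') if i else 0; s=state();print(s['wrist_force'].round(2),s['torque'].round(3),round(s['gripper_force'],2))
E
python3 st.py .4413 .1031
```

```text
18.8 [0.5142 0.1297 0.0651] [-0.78 -1.1   0.62] [-0.371  0.045  0.024] 0.3536318306228959 0.8343587815761566
ring 3822 [35.4 14.5] 18.9 swing 0.309
top plane dz/dx,dz/dy,z [ 0.0009 -0.0073  0.055 ]
block 4823 z 0.0549 c 458.1 105.2 size 95.9 47.1 ang 5.4
hub 6357 z 0.0654 c 462.5 110.1 size 92.3 33.3 ang 12.6
pin 581 z 0.0871 c 503.8 113.1 size 22.3 8.6 ang 69.5
[ 0.51 -1.19  1.14] [-0.387  0.038  0.013] 0.84
[-0.17 -0.8   0.54] [-0.346  0.06   0.007] 0.84
[-0.02 -2.06  0.26] [-0.334  0.097 -0.011] 0.84
```

The left carrier's arm reached its left stop at about 0.27 to 0.3 rad. The block is just beginning to rock at about 1.5 N, so the stop is firmly met and this is the loose one. Now I'll push it right.

Request:
{"op": "send_rows", "data": {
  "steps": [
    [[0,-0.003,0,0,0,0],[0,-0.005,0,0,0,0],[0,-0.005,0,0,0,0],[0,-0.003,0,0,0,0],[0,-0.002,0,0,0,0],[0,-0.002,0,0,0,0],[-0.0005,-0.003,0,0,0,0],[-0.0005,-0.003,0,0,0,0]]
  ]
}}

```text
time: 19.75
position: [0.5133, 0.1036, 0.0652]
eef_rot: [0.0, 0.048, 0.999, 0.0]
wrist_force: [0.2, 0.1, -0.5]
width: 0.348
gripper_force: 0.2
```

Request:
{"op": "send_rows", "data": {
  "steps": [
    [[-0.0005,-0.003,0,0,0,0],[-0.0005,-0.003,0,0,0,0],[-0.0005,-0.003,0,0,0,0],[-0.0005,-0.003,0,0,0,0],[-0.0005,-0.003,0,0,0,0],[-0.0005,-0.003,0,0,0,0],[0,-0.003,0,0,0,0],[0,-0.002,0,0,0,0]]
  ]
}}

```text
time: 20.55
position: [0.51, 0.0804, 0.0651]
eef_rot: [-0.0, 0.048, 0.999, -0.0]
wrist_force: [0.2, 0.1, 0.1]
width: 0.347
gripper_force: 0.2
```

```bash
python3 st.py .4413 .1031
```

```text
20.55 [0.51   0.0804 0.0651] [0.21 0.08 0.05] [0.053 0.061 0.033] 0.3467891168426544 0.1650764001533389
ring 3630 [37.  -5.4] 18.8 swing -0.114
top plane dz/dx,dz/dy,z [ 0.0011 -0.0021  0.0547]
block 5031 z 0.0547 c 458.2 101.3 size 42.0 93.3 ang 84.6
hub 6004 z 0.0654 c 462.7 97.2 size 33.1 93.2 ang 81.0
pin 644 z 0.0869 c 503.3 87.3 size 43.7 11.2 ang 84.8
[ 0.18 -0.71 -0.07] [0.021 0.004 0.014] 0.0
[-0.47 -0.06  0.18] [ 0.035 -0.057 -0.003] 0.0
[-0.82  0.07  0.37] [ 0.    -0.011  0.015] 0.0
```

Request:
{"op": "send_rows", "data": {
  "steps": [
    [[0,-0.002,0,0,0,0],[0,-0.002,0,0,0,0],[0,-0.002,0,0,0,0],[0,-0.002,0,0,0,0],[0,-0.001,0,0,0,0],[0,-0.001,0,0,0,0],[0,0,0,0,0,0]]
  ]
}}

```text
time: 21.4
position: [0.5101, 0.0706, 0.0651]
eef_rot: [-0.0, 0.048, 0.999, 0.0]
wrist_force: [0.5, -0.3, 1.0]
width: 0.349
gripper_force: 0.1
```

```bash
python3 st.py .4413 .1031
```

```text
21.4 [0.5101 0.0706 0.0651] [ 0.49 -0.27  1.  ] [ 0.007  0.019 -0.011] 0.3494493847442747 0.10589321376755834
ring 3736 [ 36.1 -11.3] 18.7 swing -0.24
top plane dz/dx,dz/dy,z [ 0.0015 -0.0043  0.0548]
block 4878 z 0.0547 c 457.5 97.5 size 49.7 91.4 ang 86.6
hub 6081 z 0.0654 c 461.7 94.1 size 33.2 92.3 ang 72.4
pin 573 z 0.0871 c 502.9 87.5 size 8.1 23.0 ang 6.7
[ 0.44 -0.07 -0.31] [0.043 0.019 0.007] 0.06
[ 0.75  0.   -0.06] [ 0.049 -0.037  0.002] 0.01
[-0.45  1.09 -0.03] [ 0.049  0.039 -0.007] 0.0
```

Request:
{"op": "send_rows", "data": {
  "steps": [
    [[0,-0.0008,0,0,0,0],[0,-0.0008,0,0,0,0],[0,-0.0008,0,0,0,0],[0,-0.0006,0,0,0,0],[0,0,0,0,0,0]]
  ]
}}

```text
time: 22.05
position: [0.51, 0.0677, 0.0651]
eef_rot: [-0.0, 0.048, 0.999, 0.0]
wrist_force: [0.3, 1.2, 0.1]
width: 0.349
gripper_force: 0.7
```

```bash
python3 st.py .4413 .1031
```

```text
22.05 [0.51   0.0677 0.0651] [0.27 1.2  0.14] [ 0.307  0.152 -0.037] 0.34941691087598276 0.6599918939173222
ring 3756 [ 35.7 -12.6] 19.0 swing -0.269
top plane dz/dx,dz/dy,z [ 0.0016 -0.0051  0.0548]
block 4897 z 0.0547 c 457.4 97.0 size 49.1 91.5 ang 83.6
hub 5993 z 0.0654 c 461.3 93.4 size 33.3 91.8 ang 70.1
pin 535 z 0.0875 c 502.0 85.2 size 7.7 22.2 ang 3.0
[-1.05  1.53  0.89] [ 0.305  0.112 -0.002] 0.66
[-0.65  1.18  1.03] [0.328 0.206 0.042] 0.66
[-0.56  1.06 -0.48] [ 0.344  0.124 -0.033] 0.67
```

Request:
{"op": "send_rows", "data": {
  "steps": [
    [[0,-0.0006,0,0,0,0],[0,-0.0006,0,0,0,0],[0,0,0,0,0,0],[0,0,0,0,0,0]]
  ]
}}

```text
time: 22.6
position: [0.5101, 0.0665, 0.0651]
eef_rot: [-0.0, 0.048, 0.999, 0.0]
wrist_force: [-0.6, 2.3, 0.8]
width: 0.351
gripper_force: 0.9
```

```bash
python3 st.py .4413 .1031
```

```text
22.6 [0.5101 0.0665 0.0651] [-0.59  2.25  0.83] [0.362 0.285 0.049] 0.3508058050823539 0.8544830046594143
ring 3774 [ 35.8 -13.7] 18.9 swing -0.29
top plane dz/dx,dz/dy,z [0.0003 0.0074 0.0551]
block 4867 z 0.0550 c 457.9 98.2 size 47.1 95.4 ang 75.9
hub 6462 z 0.0653 c 461.2 92.8 size 33.1 91.3 ang 68.7
pin 491 z 0.0881 c 502.1 84.5 size 21.7 7.0 ang 89.9
[-1.58  1.67 -0.58] [0.413 0.225 0.05 ] 0.86
[-0.63  1.52 -0.57] [0.385 0.2   0.024] 0.86
[0.21 1.23 0.6 ] [0.396 0.235 0.003] 0.87
```

Request:
{"op": "send_rows", "data": {
  "steps": [
    [[0,0.004,0,0,0,0],[0,0.005,0,0,0,0],[0,0,0.03,0,0,0],[0,-0.014,0.015,0,0,0],[-0.002,-0.025,0,0,0,0],[-0.002,-0.025,0,0,0,0],[-0.002,-0.025,0,0,0,0],[-0.001,-0.01,0,0,0,0]]
  ]
}}

```text
time: 23.55
position: [0.5033, -0.0251, 0.1103]
eef_rot: [0.0, 0.049, 0.999, -0.001]
wrist_force: [-0.1, -0.7, -0.2]
width: 0.348
gripper_force: 0.0
```

Request:
{"op": "send_rows", "data": {
  "steps": [
    [[0,0,0,0,0,0],[0,0,-0.005,0,0,0],[0,0,0,0,0,0]]
  ]
}}

```text
time: 23.85
position: [0.5028, -0.0226, 0.1044]
eef_rot: [-0.0, 0.048, 0.999, 0.0]
wrist_force: [-0.2, 0.1, -0.7]
width: 0.347
gripper_force: 0.0
```

```bash
python3 st.py .4304 -.0167; python3 - <<'E'
from h import *
p,d,ci=cap('wrist','w6.png');block(p,d,ci,(.5,-.023),z0=.006,rad=.015)
E
```

```text
23.85 [ 0.5028 -0.0226  0.1044] [-0.15  0.08 -0.66] [-0.014 -0.015 -0.035] 0.34714414385776005 0.0
ring 2386 [37.6 -0.2] 18.5 swing -0.005
top plane dz/dx,dz/dy,z [0.0007 0.0006 0.0547]
block 3330 z 0.0546 c 444.8 -17.6 size 40.1 87.9 ang 84.1
hub 3855 z 0.0654 c 452.4 -18.4 size 33.3 93.2 ang 83.6
pin 150 z 0.0860 c 496.8 -23.1 size 10.2 4.5 ang 79.8
[-0.62 -0.9  -0.06] [-0.074  0.044  0.052] 0.0
[-0.89  0.69 -0.31] [ 0.016 -0.014 -0.044] 0.0
[0.25 0.32 0.27] [ 0.049 -0.033  0.03 ] 0.0
block 0
hub 142 z 0.0660 c 492.8 -22.3 size 11.8 15.4 ang 80.8
pin 380 z 0.0861 c 500.6 -23.6 size 11.6 11.5 ang 66.8
```

View pics/w6.png

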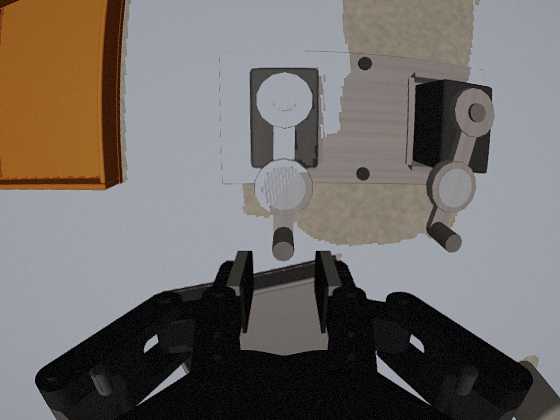

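The right pin is at (283,245), centred between the pads. The left carrier is seated with its arm still swung right. I'll lower and push the right pin left.

Request:
{"op": "send_rows", "data": {
  "steps": [
    [[0,0,-0.02,0,0,0],[0,0,-0.019,0,0,0],[0,0.003,0,0,0,0],[0,0.003,0,0,0,0],[0,0.002,0,0,0,0],[0,0.001,0,0,0,0],[0,0.001,0,0,0,0],[0,0,0,0,0,0]]
  ]
}}

```text
time: 24.85
position: [0.5035, -0.0134, 0.0666]
eef_rot: [0.0, 0.048, 0.999, 0.0]
wrist_force: [-0.6, 0.1, -0.0]
width: 0.35
gripper_force: 0.0
```

```bash
python3 st.py .4304 -.0167
```

```text
24.85 [ 0.5035 -0.0134  0.0666] [-0.56  0.09 -0.01] [0.019 0.012 0.056] 0.34986468239151414 0.0
ring 3614 [37.5  0.5] 18.3 swing 0.012
top plane dz/dx,dz/dy,z [0.0003 0.0031 0.0548]
block 4990 z 0.0547 c 449.8 -18.1 size 40.3 97.2 ang 84.8
hub 6061 z 0.0654 c 453.2 -11.3 size 46.2 92.9 ang 83.0
pin 851 z 0.0870 c 494.9 -16.8 size 50.0 9.3 ang 84.2
[ 0.4  -0.19 -0.59] [ 0.003 -0.016 -0.042] 0.0
[ 0.37  0.81 -0.62] [-0.014  0.009  0.003] 0.0
[-0.44  0.37  0.37] [ 0.002 -0.051  0.007] 0.0
```

Request:
{"op": "send_rows", "data": {
  "steps": [
    [[0,0.001,0,0,0,0],[0,0.001,0,0,0,0],[0,0.001,0,0,0,0],[0,0,0,0,0,0],[0,0,0,0,0,0]]
  ]
}}

```text
time: 25.5
position: [0.5031, -0.0104, 0.0661]
eef_rot: [-0.0, 0.048, 0.999, 0.0]
wrist_force: [0.0, -0.3, 0.5]
width: 0.348
gripper_force: 0.0
```

```bash
python3 st.py .4304 -.0167
```

```text
25.5 [ 0.5031 -0.0104  0.0661] [ 0.   -0.3   0.54] [ 0.042 -0.037  0.063] 0.3481157378997252 0.0
ring 3620 [37.2  2.8] 18.6 swing 0.059
top plane dz/dx,dz/dy,z [0.0016 0.0004 0.0548]
block 5038 z 0.0547 c 447.6 -17.9 size 40.2 93.5 ang 84.8
hub 6082 z 0.0654 c 453.0 -18.0 size 93.0 44.3 ang 6.4
pin 798 z 0.0870 c 494.8 -14.7 size 48.4 10.1 ang 84.1
[0.07 0.03 1.  ] [ 0.005 -0.006  0.056] 0.0
[ 0.71 -0.71 -0.06] [ 0.003 -0.011  0.069] 0.0
[ 0.33 -0.24  0.48] [ 0.02  -0.006 -0.022] 0.0
```

Request:
{"op": "send_rows", "data": {
  "steps": [
    [[0,0.0007,0,0,0,0],[0,0.0007,0,0,0,0],[0,0.0006,0,0,0,0],[0,0,0,0,0,0],[0,0,0,0,0,0]]
  ]
}}

```text
time: 26.15
position: [0.5032, -0.0085, 0.0661]
eef_rot: [0.0, 0.048, 0.999, 0.0]
wrist_force: [0.6, -0.1, -0.5]
width: 0.353
gripper_force: 0.2
```

```bash
python3 st.py .4304 -.0167
```

```text
26.15 [ 0.5032 -0.0085  0.0661] [ 0.59 -0.12 -0.5 ] [-0.101 -0.057 -0.033] 0.3528009981834427 0.23245347663760185
ring 3596 [37.3  3.9] 18.4 swing 0.082
top plane dz/dx,dz/dy,z [-0.0008  0.0039  0.0548]
block 5017 z 0.0547 c 449.4 -17.7 size 40.6 96.8 ang 85.2
hub 6037 z 0.0655 c 452.8 -17.6 size 92.9 43.0 ang 7.2
pin 746 z 0.0867 c 494.9 -13.8 size 46.3 10.1 ang 84.1
[ 0.67 -0.8   0.79] [-0.057 -0.105 -0.027] 0.22
[ 0.78  0.51 -0.46] [-0.094 -0.092 -0.01 ] 0.2
[0.75 0.01 0.32] [-0.153 -0.072  0.007] 0.19
```

Request:
{"op": "send_rows", "data": {
  "steps": [
    [[0,0.0007,0,0,0,0],[0,0.0007,0,0,0,0],[0,0,0,0,0,0],[0,0,0,0,0,0]]
  ]
}}

```text
time: 26.7
position: [0.5033, -0.0073, 0.0662]
eef_rot: [0.0, 0.048, 0.999, -0.0]
wrist_force: [1.7, -2.3, 0.6]
width: 0.354
gripper_force: 0.8
```

```bash
python3 st.py .4304 -.0167
```

```text
26.7 [ 0.5033 -0.0073  0.0662] [ 1.71 -2.27  0.6 ] [-0.36  -0.18   0.048] 0.35397077269764154 0.8344230987131596
ring 3610 [37.4  4.8] 18.3 swing 0.102
top plane dz/dx,dz/dy,z [ 0.001  -0.0017  0.0548]
block 5019 z 0.0547 c 447.2 -16.8 size 40.4 92.3 ang 86.2
hub 6157 z 0.0655 c 452.9 -16.3 size 92.8 40.9 ang 6.6
pin 704 z 0.0869 c 494.9 -13.1 size 45.2 10.1 ang 84.1
[ 0.65 -1.37  0.29] [-0.372 -0.132  0.016] 0.85
[ 1.01 -1.32  0.98] [-0.354 -0.206  0.006] 0.86
[ 0.29 -0.99  0.86] [-0.374 -0.194 -0.005] 0.87
```

The sound carrier is at its left stop, with the same force as before. Now I'll push it right.

Request:
{"op": "send_rows", "data": {
  "steps": [
    [[0,-0.003,0,0,0,0],[0,-0.004,0,0,0,0],[0,-0.004,0,0,0,0],[0,-0.003,0,0,0,0],[0,-0.002,0,0,0,0],[0,-0.002,0,0,0,0],[0,-0.001,0,0,0,0],[0,-0.001,0,0,0,0]]
  ]
}}

```text
time: 27.65
position: [0.5032, -0.0271, 0.0661]
eef_rot: [0.0, 0.048, 0.999, 0.0]
wrist_force: [0.3, 0.0, -0.4]
width: 0.35
gripper_force: 0.2
```

Request:
{"op": "send_rows", "data": {
  "steps": [
    [[0,-0.001,0,0,0,0],[0,-0.001,0,0,0,0],[0,-0.001,0,0,0,0],[0,-0.001,0,0,0,0],[0,-0.001,0,0,0,0],[0,0,0,0,0,0]]
  ]
}}

```text
time: 28.25
position: [0.5031, -0.0323, 0.0661]
eef_rot: [-0.0, 0.048, 0.999, -0.0]
wrist_force: [0.7, 0.2, 0.8]
width: 0.349
gripper_force: 0.0
```

```bash
python3 st.py .4304 -.0167
```

```text
28.25 [ 0.5031 -0.0323  0.0661] [0.7  0.25 0.76] [ 0.008 -0.049 -0.057] 0.34917378977277186 0.0
ring 3651 [37.7  0. ] 18.4 swing 0.001
top plane dz/dx,dz/dy,z [-0.0002  0.0031  0.0548]
block 5037 z 0.0547 c 433.6 -16.1 size 40.3 65.2 ang 86.6
hub 6055 z 0.0654 c 451.8 -23.8 size 43.0 93.1 ang 85.9
pin 683 z 0.0868 c 494.7 -26.3 size 45.5 7.7 ang 84.5
[ 0.25  0.38 -1.  ] [-0.007  0.024  0.023] 0.0
[-0.61 -0.31 -1.13] [-0.022  0.002  0.01 ] 0.0
[-0.06 -0.38  0.52] [ 0.029 -0.019 -0.033] 0.0
```

Request:
{"op": "send_rows", "data": {
  "steps": [
    [[0,-0.001,0,0,0,0],[0,-0.001,0,0,0,0],[0,-0.001,0,0,0,0],[0,-0.001,0,0,0,0],[0,0,0,0,0,0],[0,0,0,0,0,0]]
  ]
}}

```text
time: 29.0
position: [0.5031, -0.0361, 0.0661]
eef_rot: [-0.0, 0.048, 0.999, 0.0]
wrist_force: [0.5, 1.9, 1.1]
width: 0.354
gripper_force: 0.4
```

```bash
python3 st.py .4304 -.0167
```

```text
29.0 [ 0.5031 -0.0361  0.0661] [0.48 1.88 1.13] [0.215 0.025 0.01 ] 0.35372671645525766 0.44823741540312767
ring 3622 [37.9 -2.1] 18.8 swing -0.043
top plane dz/dx,dz/dy,z [0.0009 0.001  0.0547]
block 5001 z 0.0547 c 449.3 -18.3 size 40.3 96.7 ang 83.6
hub 6085 z 0.0654 c 452.4 -20.3 size 33.0 92.8 ang 82.2
pin 616 z 0.0866 c 495.4 -19.8 size 7.2 24.7 ang 2.4
[-0.45  1.52  0.29] [ 0.21   0.007 -0.008] 0.43
[-0.55  0.67 -0.83] [ 0.145 -0.05   0.018] 0.42
[-0.94  0.94 -0.17] [0.183 0.003 0.013] 0.41
```

Request:
{"op": "send_rows", "data": {
  "steps": [
    [[0,-0.0008,0,0,0,0],[0,-0.0008,0,0,0,0],[0,0,0,0,0,0],[0,0,0,0,0,0]]
  ]
}}

```text
time: 29.55
position: [0.5032, -0.0376, 0.0662]
eef_rot: [0.0, 0.048, 0.999, 0.0]
wrist_force: [0.7, 2.2, 0.7]
width: 0.346
gripper_force: 1.0
```

```bash
python3 st.py .4304 -.0167
```

```text
29.55 [ 0.5032 -0.0376  0.0662] [0.7  2.16 0.71] [0.504 0.081 0.005] 0.34646347761638424 1.0184508562088013
ring 3651 [37.5 -3.5] 18.5 swing -0.074
top plane dz/dx,dz/dy,z [0.0007 0.0099 0.0549]
block 5026 z 0.0548 c 447.8 -18.7 size 40.5 93.2 ang 83.2
hub 6464 z 0.0654 c 452.0 -21.1 size 33.0 93.0 ang 81.7
pin 602 z 0.0868 c 495.4 -21.2 size 6.9 24.5 ang 1.3
[0.03 2.99 1.04] [ 0.491  0.101 -0.011] 1.03
[0.7  2.19 1.24] [0.46  0.065 0.04 ] 1.04
[0.25 3.11 1.23] [ 0.457  0.109 -0.016] 1.04
```

All four stops are reached: the left arm swings about ±0.27 (loose) and the right about ±0.05 (sound). I'll back off, go over the left carrier, and measure the grey tray from the top view's depth.

Request:
{"op": "send_rows", "data": {
  "steps": [
    [[0,0.004,0,0,0,0],[0,0.005,0,0,0,0],[0,0,0.03,0,0,0],[0,0,0.045,0,0,0],[-0.016,0.03,0.03,0,0,0],[-0.016,0.034,0,0,0,0],[-0.016,0.034,0,0,0,0],[-0.0127,0.034,0,0,0,0]]
  ]
}}

```text
time: 30.5
position: [0.4417, 0.1044, 0.1715]
eef_rot: [0.0, 0.049, 0.999, -0.0]
wrist_force: [0.6, 0.1, -0.1]
width: 0.356
gripper_force: 0.0
```

Request:
{"op": "send_rows", "data": {
  "steps": [
    [[0,0,0,0,0,0],[0,0,0,0,0,0],[0,0,0,0,0,0]]
  ],
  "fingers": -1
}}

```text
time: 30.8
position: [0.4428, 0.1028, 0.1711]
eef_rot: [0.0, 0.049, 0.999, -0.0]
wrist_force: [-0.5, -0.3, 0.4]
width: 0.845
gripper_force: 0.0
```

```bash
python3 st.py .4413 .1031; python3 - <<'E'
from h import *
p,d,ci=ld('top0.npz');P=pts(d,ci)[135:225,225:310];m=(P[...,2]>.018)&(P[...,2]<.036)
q=P[m];print(len(q),np.median(q[:,2]),cv2.minAreaRect((q[:,:2]*1000).astype(np.float32)))
p,d,ci=cap('wrist');block(p,d,ci,(.4304,-.0167),z0=.006,rad=.05);
Z=fpts(d,ci);m=(d>0)&(Z[...,2]>.018)&(Z[...,2]<.036)&(np.hypot(Z[...,0]-.649,Z[...,1]+.048)<.14);q=Z[m]
if len(q)>20:print('tray wrist',len(q),cv2.minAreaRect((q[:,:2]*1000).astype(np.float32)))
E
```

```text
30.8 [0.4428 0.1028 0.1711] [-0.46 -0.31  0.41] [-0.008 -0.     0.028] 0.8450584243959243 0.0
ring 1098 [ 36.5 -12.4] 18.7 swing -0.261
top plane dz/dx,dz/dy,z [ 0.0005 -0.0013  0.0547]
block 1800 z 0.0545 c 457.1 97.7 size 47.5 91.1 ang 84.0
hub 1677 z 0.0654 c 461.1 93.5 size 33.1 91.8 ang 69.5
pin 34 z 0.0855 c 502.9 78.5 size 6.8 2.4 ang 62.7
[-0.74  1.   -0.79] [-0.023 -0.007 -0.047] 0.0
[-0.53  0.47  0.37] [-0.01  -0.028  0.013] 0.0
[-0.09  0.07 -0.25] [-0.028 -0.022  0.078] 0.0
393 0.027969350721300357 ((652.738525390625, -46.694236755371094), (191.30270385742188, 159.9058380126953), 8.615273475646973)
block 1605 z 0.0546 c 438.3 -16.7 size 41.1 74.9 ang 82.6
hub 1164 z 0.0653 c 443.3 -18.1 size 33.3 73.9 ang 81.1
pin 0
tray wrist 825 ((625.3402099609375, -54.14154052734375), (75.84615325927734, 203.92271423339844), 33.442726135253906)
```

Tray: centre (0.6525, -0.0465), yaw +8.6°, size 191×160, which matches the description. I'll grip the loose carrier and carry it there.

Request:
{"op": "send_rows", "data": {
  "steps": [
    [[0,0,-0.04,0,0,0],[0,0,-0.045,0,0,0],[0,0,-0.03,0,0,0],[0,0,-0.02,0,0,0],[0,0,-0.01,0,0,0],[0,0,0,0,0,0],[0,0,0,0,0,0]]
  ]
}}

```text
time: 31.7
position: [0.4432, 0.1032, 0.0268]
eef_rot: [0.0, 0.049, 0.999, 0.0]
wrist_force: [-0.5, -0.6, 0.1]
width: 0.996
gripper_force: 0.0
```

Request:
{"op": "send_rows", "data": {
  "steps": [
    [[0,0,0,0,0,0],[0,0,0,0,0,0],[0,0,0,0,0,0],[0,0,0,0,0,0],[0,0,0,0,0,0],[0,0,0,0,0,0]]
  ],
  "fingers": 1
}}

```text
time: 32.3
position: [0.443, 0.1035, 0.027]
eef_rot: [0.001, 0.048, 0.999, 0.0]
wrist_force: [-1.3, -0.1, 6.5]
width: 0.458
gripper_force: 61.4
```

Request:
{"op": "send_rows", "data": {
  "steps": [
    [[0,0,0.01,0,0,0],[0,0,0.02,0,0,0],[0,0,0.045,0,0,0],[0,0,0.045,0,0,0],[0,0,0.01,0,0,0],[0,0,0,0,0,0]]
  ]
}}

```text
time: 32.9
position: [0.4436, 0.1036, 0.1577]
eef_rot: [0.002, 0.048, 0.999, 0.0]
wrist_force: [0.1, 0.1, -7.1]
width: 0.458
gripper_force: 62.8
```

```bash
python3 - <<'E'
from h import *
s=state();print(s['time'],s['position'],s['wrist_force'],s['width'],s['gripper_force'])
E
```

```text
32.9 [0.44364552 0.10357169 0.15773999] [ 0.08902579  0.07408567 -7.12136139] 0.4579940634015778 62.812256813049316
```

Request:
{"op": "send_rows", "data": {
  "steps": [
    [[0.018,-0.014,0,0,0,0.025],[0.028,-0.022,0,0,0,0.036],[0.028,-0.022,0,0,0,0.036],[0.028,-0.022,0,0,0,0.036],[0.028,-0.022,0,0,0,0.036],[0.028,-0.022,0,0,0,0.036],[0.02,-0.018,0,0,0,0.025],[0.012,-0.01,0,0,0,0.016]]
  ]
}}

```text
time: 33.7
position: [0.632, -0.0504, 0.1522]
eef_rot: [-0.002, -0.074, 0.997, 0.0]
wrist_force: [0.2, 0.1, -6.5]
width: 0.454
gripper_force: 62.5
```

Request:
{"op": "send_rows", "data": {
  "steps": [
    [[0,0,-0.02,0,0,0],[0,0,-0.03,0,0,0],[0,0,-0.03,0,0,0],[0,0,-0.015,0,0,0],[0,0,0,0,0,0],[0,0,0,0,0,0]]
  ]
}}

```text
time: 34.3
position: [0.632, -0.0486, 0.0606]
eef_rot: [-0.001, -0.075, 0.997, 0.0]
wrist_force: [0.6, 0.4, -5.3]
width: 0.46
gripper_force: 62.4
```

```bash
python3 - <<'E'
from h import *
s=state();print(s['time'],s['position'],s['eef_rot'],s['wrist_force'],s['width'])
p,d,ci=cap('wrist','w7.png');np.savez('w7.npz',p=p,d=d,K=ci['intrinsics'],R=ci['rotation'],t=ci['xyz'])
P=fpts(d,ci)
for v in (140,150,160,170,180,190,200,210,220,230):print(v,np.round(P[v,284],4))
E
```

```text
34.3 [ 0.63201535 -0.04864795  0.06058751] [-7.14763943e-04 -7.45511328e-02  9.97216931e-01  1.01193085e-04] [ 0.64796878  0.43218852 -5.27750281] 0.4598968578759068
140 [ 0.5741 -0.0574  0.0036]
150 [ 0.5802 -0.0564  0.0036]
160 [ 0.5863 -0.0555  0.0035]
170 [ 0.5925 -0.0546  0.0032]
180 [ 0.5989 -0.0536  0.0025]
190 [ 0.605  -0.0527  0.0036]
200 [ 0.6017 -0.0533  0.042 ]
210 [ 0.6017 -0.0533  0.0602]
220 [ 0.6019 -0.0533  0.0743]
230 [ 0.6018 -0.0533  0.0871]
```

View pics/w7.png

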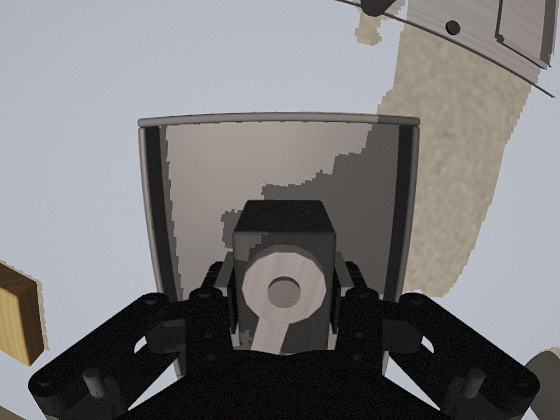

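The carrier is upright above the grey tray, between its side walls at columns 150 and 415. I'll lower it slowly.

Request:
{"op": "send_rows", "data": {
  "steps": [
    [[0,0,-0.012,0,0,0],[0,0,-0.01,0,0,0],[0,0,-0.006,0,0,0],[0,0,-0.003,0,0,0],[0,0,-0.001,0,0,0],[0,0,-0.001,0,0,0],[0,0,0,0,0,0],[0,0,0,0,0,0]]
  ]
}}

```text
time: 35.15
position: [0.6328, -0.0487, 0.0285]
eef_rot: [0.0, -0.075, 0.997, -0.0]
wrist_force: [1.1, 0.5, -5.4]
width: 0.462
gripper_force: 62.7
```

```bash
python3 - <<'E'
from h import *
s=state();print(s['time'],s['position'],s['wrist_force'],s['torque'])
p,d,ci=cap('wrist');P=fpts(d,ci)
for v in (190,195,200,205,210,220,235,240):print(v,np.round(P[v,284],4))
E
```

```text
35.15 [ 0.63278139 -0.04873347  0.02845166] [ 1.13688139  0.45215138 -5.36943719] [0.03305431 0.06293449 0.01810515]
190 [ 0.5985 -0.054   0.0045]
195 [ 0.6011 -0.0536  0.0046]
200 [ 0.6028 -0.0533  0.0085]
205 [ 0.6024 -0.0534  0.0195]
210 [ 0.6027 -0.0534  0.0271]
220 [ 0.6029 -0.0533  0.0412]
235 [ 0.604  -0.0532  0.056 ]
240 [ 0.606  -0.0529  0.0559]
```

Request:
{"op": "send_rows", "data": {
  "steps": [
    [[0,0,-0.0008,0,0,0],[0,0,-0.0008,0,0,0],[0,0,-0.0006,0,0,0],[0,0,0,0,0,0],[0,0,0,0,0,0]]
  ]
}}

```text
time: 35.7
position: [0.6325, -0.0487, 0.0261]
eef_rot: [0.0, -0.075, 0.997, -0.0]
wrist_force: [-1.8, 0.1, -2.4]
width: 0.46
gripper_force: 62.9
```

Request:
{"op": "send_rows", "data": {
  "steps": [
    [[0,0,-0.0005,0,0,0],[0,0,0,0,0,0]]
  ]
}}

```text
time: 35.9
position: [0.6325, -0.0487, 0.0261]
eef_rot: [0.0, -0.075, 0.997, -0.0]
wrist_force: [-4.0, -0.7, 5.0]
width: 0.46
gripper_force: 63.8
```

The carrier is on the tray floor; the weight has come off the wrist. I'll open partway, retreat and check.

Request:
{"op": "send_rows", "data": {
  "steps": [
    [[0,0,0,0,0,0],[0,0,0,0,0,0],[0,0,0,0,0,0],[0,0,0,0,0,0],[0,0,0,0,0,0]]
  ],
  "fingers": -0.6
}}

```text
time: 36.4
position: [0.6326, -0.0487, 0.0254]
eef_rot: [0.0, -0.075, 0.997, -0.0]
wrist_force: [0.6, -0.8, 0.7]
width: 0.802
gripper_force: 0.0
```

Request:
{"op": "send_rows", "data": {
  "steps": [
    [[0,0,0.02,0,0,0],[0,0,0.03,0,0,0],[0,0,0.045,0,0,0],[0,0,0.045,0,0,0],[-0.01,0.02,0.03,0,0,0],[-0.02,0.03,0.02,0,0,0],[-0.02,0.03,0,0,0,0],[0,0,0,0,0,0]]
  ]
}}

```text
time: 37.2
position: [0.5809, 0.0341, 0.2167]
eef_rot: [0.0, -0.076, 0.997, 0.001]
wrist_force: [0.7, -0.6, 0.2]
width: 0.803
gripper_force: 0.0
```

Request:
{"op": "send_rows", "data": {
  "steps": [
    [[0,0,0,0,0,0],[0,0,0,0,0,0]]
  ]
}}

```text
time: 37.4
position: [0.5828, 0.0307, 0.2151]
eef_rot: [-0.0, -0.074, 0.997, -0.0]
wrist_force: [0.2, 0.1, 0.5]
width: 0.8
gripper_force: 0.0
```

```bash
python3 - <<'E'
from h import *
s=state();print(s['time'],s['position'],s['wrist_force'],s['width'])
p,d,ci=cap('wrist','w8.png');print('tray');block(p,d,ci,(.6513,-.049),z0=.005,rad=.07);print('R');block(p,d,ci,(.4504,-.0187),z0=.006,rad=.075)
E
```

```text
37.4 [0.58279614 0.03074584 0.21511395] [0.19089847 0.10998685 0.49886559] 0.799909445161091
tray
block 1196 z 0.0535 c 632.2 -52.4 size 60.9 47.1 ang 7.9
hub 505 z 0.0641 c 643.7 -53.1 size 29.8 73.4 ang 82.8
pin 0
R
block 1261 z 0.0548 c 453.3 -19.1 size 40.8 105.2 ang 82.9
hub 1537 z 0.0654 c 456.2 -21.0 size 33.7 101.7 ang 81.9
pin 153 z 0.0862 c 500.2 -27.9 size 11.2 10.8 ang 78.0
```

View pics/w8.png

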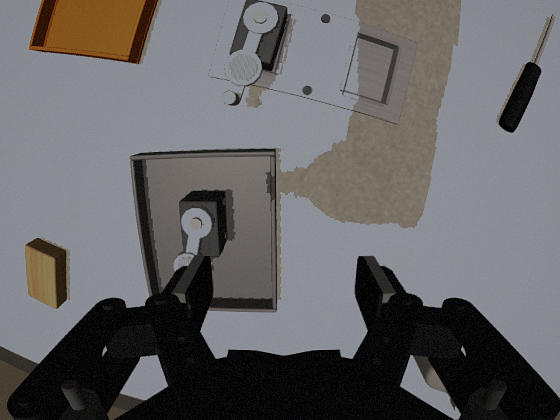

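The view shows the loose carrier upright in the grey tray at (203,225), and the sound one seated in the right pocket at (260,40). The bystanders are untouched and the gripper is clear.

```bash
python3 -c "
from cell import ctrl;print(ctrl.finish_job())"
```

```text
the job is handed in; nothing more can be done
None
```

The carrier from the left pocket had the large play (about 0.27 rad each way). It now stands upright in the grey reject tray, and the sound carrier (about 0.05 rad) is still seated in the right pocket. I pushed each arm to both stops with about 1.5–2.5 N, short of the 3–5 N advised, because the blocks began to rock; the job was handed in at about 37 s.

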